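# Fit the slicing disc to the food processor with its stem

### The arm

A 6-joint arm with a two-finger parallel gripper is mounted at the origin on the work surface. World frame = base frame: x ahead of the robot, y to its left, z up, the work surface at z = 0. Lengths are in m, angles in rad, forces in N, time in s.
With the tool pointing down it reaches from about 0.35 to 0.775 m from the base axis. Payload 5.5 kg.
Tool frame: the origin (TCP) lies midway between the tips of the shut fingers; the grasp point (between the pads) lies grip_point_offset behind it (grip_point_offset is the distance from the TCP to the grasp point, in m); z points along the fingers, y is the direction in which the jaws open and shut (so a half turn about z gives the same grasp; the last joint's range is limited). The gripper opens to 85 mm and grips with 20 to 120 N. Pads are 22 mm wide; open, the fingers measure 114 mm over their backs; the gripper's body (76 mm by 85 mm) begins 54 mm behind the grasp point. The pads swing forward as they close: fully open they stand 13 mm farther back than shut.
Start: joints at [-1.351, 0.313, 0.046, 1.304, 0, 1.431], TCP at [0.202, -0.538, 0.231] pointing down, gripper open.
Joint ranges: [-2.76, 2.76], [-0.86, 1.69], [-1.03, 1.26], [-2.2, 2.34], [-1.47, 1.5], [-3.14, 3.14]. Speed limits (rad/s): [2.57, 2.57, 3.14, 3.14, 3.14, 3.14].

### API

Orientations are given as a unit quaternion [w, x, y, z].
In Python, from workcell import * gives the robot as it stands.
- The arm moves only by the tool send_rows, never from a script. Its argument "series" is one flat list of numbers, 7 for each row, row after row: the shift along the tool's x, y, z in cm, then the turn, a rotation vector about the tool's x, y, z in degrees, then the opening, from 0 (shut) to 1 (fully open). A call has 1 to 10 rows; each row is the pose to reach, as a shift and turn from the pose commanded when the call began, along the tool's axes at that moment; what a row does not reach only later rows make up. A row lasts 1/12 s, in which the tool goes at most 41.7 mm and 7.16 degrees, less where a joint would pass 70% of its speed; a pose out of reach is approached as far as the arm can. A call with a gripper value outside its range is refused whole. The fingers move at their own pace and stop on an object; "newtons" is the grip in N (left out, the last holds). Time passes only in rows, so rows that repeat a pose let the fingers close. It gives the time, the measured TCP pose, the force and the opening at its end, in the units of the state.
- get_state(): the state, without advancing time (a new reading comes with each control period).
- read_camera(name): name is "side" or "top" or "wrist"; returns the picture (420x560x3 uint8, blue, green, red); there is no depth.
- camera_info(name): a dict with "K" (3x3 intrinsics, pixels), "xyz" and "attitude" of the camera in the world. Camera axes: x right, y down, z forward; pixel columns grow to the right and rows downward; lengths in m; the calibration is good to about 2 mm. A picture is of the moment at which its call begins: read the wrist's pose just before it. camera_info takes no time and is no camera call; for the wrist camera it gives the pose at the moment of the call.
- hand_in(): hands the job in, once; it reports no verdict.
Trained networks look in the newest picture that a camera, given by its name, has taken for a name from the list of things; names that differ only in an ending like _2 or _b are one class to them, and where a whole thing is asked for, a point or a joint stands for the part that bears it (a point fixed in the world has none). Each returns a list of dicts, best first, with "p" (0 to 1); they miss things now and then, are a little off and sometimes report something else, mostly with a low value. They report only what shows in the picture. A call takes as long as a camera call.
- silhouettes(camera, label): "pixels" (420x560 bool, what is visible of it) and "box" ([left, top, width, height] in pixels, round what is visible of it).
The state is a dict: "clock": time; "joint_pos": joint angles; "qvel": joint speeds; "tau": joint torques, N m; "tcp_pos": TCP position; "orientation": TCP orientation; "wrist_force": force on the tool from outside, world axes, zero at the start; "ft_torque": the same for the moment, N m; "finger_gap": finger opening in m.
Only numpy, scipy, OpenCV 4.12 (cv2) and the standard library are available. Lean on these libraries where they do the work, as an engineer would, in place of code of your own. Each camera call takes 0.05 s, during which the arm holds its last target. There are 200 camera calls.

### The job

Take the orange-handled stem out of its rack, push its T-shaped foot down through the slot in the hub of the green-rimmed slicing disc until the collar rests on the hub, twist it so that the foot catches underneath, then lift the disc by the stem and lower it flat onto the floor of the processor's round chamber; let go there and leave the stem standing in the disc. The hub may have turned in the disc, so its slot must be found by feel or by eye; press gently, because the hub breaks if leaned on hard, keep the gripper off the sharp disc and leave everything else where it stands.

Things in the scene. Friction and masses are not known exactly. Their poses are not given: they have to be found in the camera images.
- stem_handle (a point): Centre (half-way up) of the stem's orange handle, a square bar 16 x 16 mm and 50 mm tall. The stem stands upright in the rack at the start. z runs up the stem, x along the long side of its T foot; the handle's faces are square to x and y. The foot's underside is 105 mm below this point.
- stem_foot (a point): Middle of the underside of the stem's T foot, a steel bar 24 mm long (x), 9 mm wide (y), 6 mm high. Same point and axes as stem.
- rack: Grey block 70 x 70 x 25 mm, fixed, with a through slot 27 x 12 mm (long side along its x) in which the stem's foot hangs; the stem's collar rests on its top. Origin: centre of its underside. Lift the stem 20 mm or more straight up to free it.
- green_top (a point): Centre of the hub's top on the green-rimmed disc, 25 mm above its underside. White hub block 46 x 40 mm, 8 mm thick, with a centred through slot 28 x 13 mm. The hub turns stiffly in the disc (0.15 N m): the slot's long side is NOT given by this pose but lies within 0.9 rad either way of its x axis. Pressing with 3 to 8 N is safe, over 30 N breaks it.
- green: Slicing disc to be fitted, green rim, two blades, 280 to 440 g, lies loose on the counter. Origin: centre of its underside, z up. 130 mm across, skirt 17 mm high, open below, so the foot can turn under the hub. With the collar on the hub there are 3 mm between foot and hub underside; turned 1.2 to 1.57 rad out of the slot, the foot catches there when lifted.
- seat (a point): Centre of the flat floor of the processor's fixed round grey chamber, 20 mm above the counter; z up. 138 mm inside diameter (4 mm play round the disc); rim 32 mm above this floor, its last 10 mm flared. The white motor block, 140 mm high, stands on this frame's -y side, its near face 100 mm from the chamber's axis. Seated, the hub's top is 25 mm above this point.
- red: The other disc, red rim with grating bumps, same size: not wanted, leave it lying. Origin: centre of its underside.
- stem: The whole stem, 120 g, 130 mm long; origin: middle of the foot's underside, z up, x along the foot. From the top: orange handle 50 mm, round steel shaft 12 mm thick, collar 30 mm across and 5 mm thick (its underside 17 mm above the origin), bare shank 9 mm thick and 11 mm long, T foot.
- squeeze: Yellow squeeze bottle, 56 mm across, 130 mm high, bystander. Origin: centre of its underside.
- cup: Steel cup, 76 mm across, 100 mm high, bystander. Origin: centre of its underside.
- ramekin: Small white bowl, 80 mm across, 45 mm high, bystander. Origin: centre of its underside.
- timer: White kitchen timer, a block 80 x 50 mm, 28 mm high, bystander. Origin: centre of its underside.

How it is judged:
On the way, in this order (a step that is already met when the one before it is completed fails the run):
1. the stem's foot is through the slot of the green disc's hub, the collar within 2 mm of the hub (z of stem_foot in the frame of green_top below -0.015 m and horizontal distance between stem_foot and green_top below 0.006 m and height (world z) of green below 0.006 m), for 0.1 s.
2. the disc hangs on the stem, clear of the counter by 30 mm or more, the foot caught under the hub (height (world z) of green above 0.03 m and z of stem_foot in the frame of green_top below -0.012 m and contact force between stem and green above 1 N), for 0.2 s.
3. the disc lies flat on the chamber floor while the stem is still held (not dropped in) (z of green in the frame of seat below 0.004 m and horizontal distance between green and seat below 0.008 m and angle between green's own z axis and vertical below 0.06 rad and contact force between the fingers and stem above 1 N), for 0.1 s.
At the end, for the whole second after the job is handed in: The green disc lies flat (tilt under 0.06 rad) on the chamber floor (within 4 mm in height, 8 mm sideways), at rest, with the stem standing in its hub (foot below the hub, stem leaning less than 0.2 rad), released (z of green in the frame of seat below 0.004 m and horizontal distance between green and seat below 0.008 m and angle between green's own z axis and vertical below 0.06 rad and linear speed of green below 0.02 m/s and linear speed of stem below 0.03 m/s and z of stem_foot in the frame of green_top below -0.01 m and horizontal distance between stem_foot and green_top below 0.008 m and angle between stem's own z axis and vertical below 0.2 rad); the robot touches nothing.
It fails at once if the stem presses on the disc with more than 30 N (contact force between stem and green above 30 N).
It fails at once if the gripper or arm touches the green disc (contact force between any of the fingers, the arm and green above 0.5 N).
It fails at once if the red disc is shifted more than 20 mm (distance of red from where it was at the start of the episode above 0.02 m).
It fails at once if a bystander is shifted more than 20 mm (distance of any of squeeze, cup, timer, ramekin from where it was at the start of the episode above 0.02 m).
It also fails if it takes over 67 s, if anything falls off the work surface, if the arm or the gripper's body presses on something with over 40 N, if the wrist force passes 120 N, or if a joint passes its speed limit or range.

## Working session

There is one attempt and no reset: what is moved stays moved. The work goes in short steps, Python scripts to look and compute and a tool call to move; the robot and the scene stay as the last step left them, time stands still between calls to the robot, and variables do not carry over. Pictures are saved under pics/ and viewed, about 8 in all and at most 12, crops included, and the job is handed in when it is done.

Besides the shell and the picture viewer there is one more tool, called after ">>>" by a JSON object that holds its "api" and its "payload". send_rows: Moves the arm, as the interface text tells. Its arguments: {"type":"object","properties":{"series":{"type":"array"},"newtons":{"type":"number"}},"required":["series"]}

```bash
ls; mkdir -p pics; python3 - <<'E'
from workcell import *
import cv2, numpy as np
s=get_state(); print({k:np.round(v,4).tolist() for k,v in s.items()})
try: print(grip_point_offset)
except Exception as e: print(e)
ims=[]
for c in ("side","top","wrist"):
    im=read_camera(c); cv2.imwrite(f"pics/{c}0.png",im); ims.append(im)
    i=camera_info(c); print(c,np.round(i["K"],1).tolist(),np.round(i["xyz"],4).tolist(),np.round(i["attitude"],4).tolist())
    for n in ("stem","rack","green","green_top","seat","red","stem_handle","squeeze","cup","ramekin","timer"):
        if n=="seat": continue
        try:
            r=silhouettes(c,n)
            print(c,n,[(round(float(d["p"]),2),d["box"],int(d["pixels"].sum())) for d in r[:2]])
        except Exception as e: print(c,n,e)
cv2.imwrite("pics/a.png",cv2.resize(np.hstack(ims[:2]),(800,300)))
E
```

```text
pics
{'clock': 0.0, 'joint_pos': [-1.3506, 0.314, 0.045, 1.3036, -0.0, 1.4312], 'qvel': [-0.0016, -0.0018, -0.0011, 0.0014, -0.0008, 0.0008], 'tau': [-0.0019, -48.0626, 29.8535, 0.0192, -0.0004, -0.0], 'tcp_pos': [0.2023, -0.5377, 0.2304], 'orientation': [-0.0009, 0.9839, 0.1789, -0.0001], 'wrist_force': [0.1755, -0.3509, 0.7406], 'ft_torque': [-0.0068, 0.0091, -0.0244], 'finger_gap': 0.0854}
0.0187
side [[423.9, 0.0, 285.8], [0.0, 423.9, 212.6], [0.0, 0.0, 1.0]] [0.2195, 0.7367, 0.7966] [0.0982, -0.2237, 0.8861, -0.3939]
side stem [(0.76, [344.8, 189.6, 17.1, 38.8], 296)]
side rack [(0.56, [331.7, 213.7, 41.6, 31.9], 652)]
side green [(0.79, [253.2, 208.2, 49.6, 40.8], 1436)]
side green_top [(0.6, [251.6, 206.5, 51.2, 39.7], 1490)]
side red [(0.68, [234.2, 270.4, 59.8, 53.5], 2369)]
side stem_handle [(0.69, [342.8, 189.6, 17.7, 36.6], 264), (0.68, [250.7, 207.2, 51.0, 40.0], 1442)]
side squeeze [(0.62, [211.8, 221.0, 25.6, 45.1], 919)]
side cup [(0.57, [224.6, 342.0, 41.3, 62.2], 2060)]
side ramekin [(0.59, [270.8, 168.9, 24.7, 24.6], 467)]
side timer [(0.17, [236.2, 272.2, 60.8, 50
[... 249 characters left out ...]
.9, 254.1, 40.2, 38.2], 808)]
top green []
top green_top [(0.79, [261.9, 172.4, 57.2, 54.4], 2397)]
top red [(0.76, [174.3, 204.7, 57.9, 55.6], 2481)]
top stem_handle [(0.68, [322.5, 267.9, 17.0, 12.6], 150)]
top squeeze [(0.72, [214.9, 154.7, 27.7, 33.9], 655)]
top cup [(0.74, [80.8, 242.1, 45.6, 36.0], 1246)]
top ramekin []
top timer [(0.72, [245.9, 263.0, 21.8, 37.1], 780)]
wrist [[326.2, 0.0, 286.9], [0.0, 326.2, 208.2], [0.0, 0.0, 1.0]] [0.2764, -0.5103, 0.3742] [0.1277, 0.8123, -0.5622, -0.088]
wrist stem []
wrist rack [(0.46, [327.3, 0.0, 61.0, 24.1], 857)]
wrist green []
wrist green_top []
wrist red []
wrist stem_handle []
wrist squeeze []
wrist cup []
wrist ramekin []
wrist timer []
```

```bash
python3 - <<'E'
import cv2
im=cv2.imread("pics/top0.png"); cv2.imwrite("pics/top_full.png",cv2.resize(im[90:330,60:460],(800,480),interpolation=cv2.INTER_CUBIC))
im=cv2.imread("pics/side0.png"); cv2.imwrite("pics/side_full.png",cv2.resize(im[110:410,160:560],(800,600),interpolation=cv2.INTER_CUBIC))
E
```

```text
(no output)
```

View pics/top_full.png

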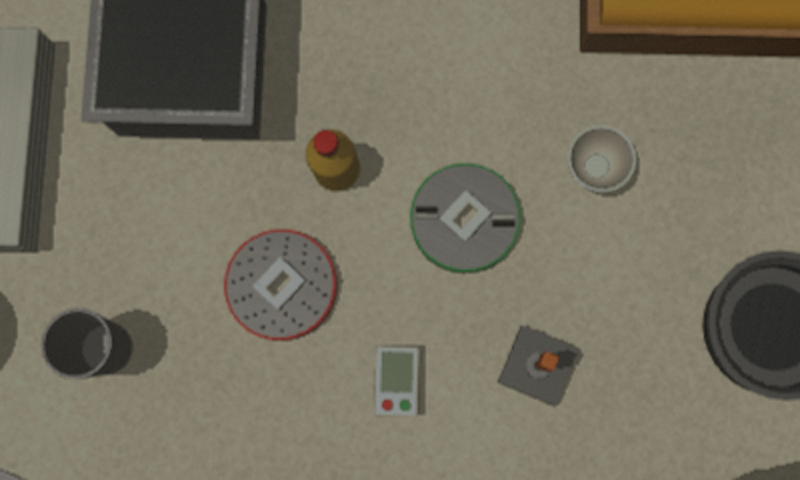

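View pics/side_full.png

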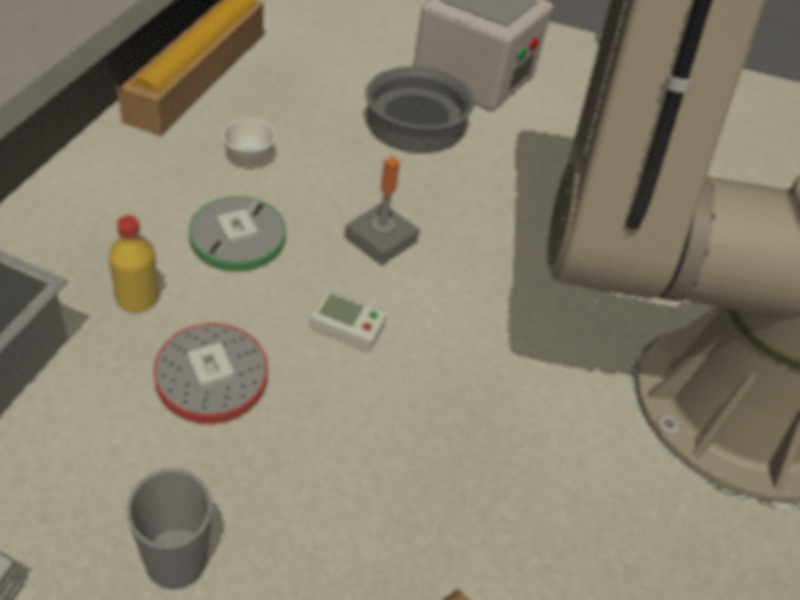

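```bash
cat > h.py <<'E'
import numpy as np, cv2
from scipy.spatial.transform import Rotation as R
def rot(q): return R.from_quat([q[1],q[2],q[3],q[0]])
def plane(info,uv,z):
    "pixels (n,2) -> world points on height z"
    uv=np.atleast_2d(np.asarray(uv,float)); K=np.array(info["K"])
    d=np.c_[uv,np.ones(len(uv))]@np.linalg.inv(K).T
    d=rot(info["attitude"]).apply(d); c=np.array(info["xyz"])
    return c+d*((z-c[2])/d[:,2])[:,None]
def proj(info,P):
    K=np.array(info["K"]); p=rot(info["attitude"]).inv().apply(np.atleast_2d(P)-np.array(info["xyz"]))@K.T
    return p[:,:2]/p[:,2:]
def rel(s,P,yaw):
    """shift in tool axes (cm) and turn about tool z (deg) from state to TCP P, tool pointing down with tool y along world yaw"""
    q=rot(s["orientation"]); 
    y=np.array([np.cos(yaw),np.sin(yaw),0]); z=np.array([0,0,-1.]); x=np.cross(y,z)
    out=[]
    for f in (1,-1):
        T=R.from_matrix(np.c_[f*x,f*y,z]); out.append((q.inv()*T).as_rotvec(degrees=True))
    return q.inv().apply(np.array(P)-s["tcp_pos"])*100, out
def lsq_circle(p):
    A=np.c_[2*p[:,:2],np.ones(len(p))]; s=np.linalg.lstsq(A,(p[:,:2]**2).sum(1),rcond=None)[0]
    return s[:2],np.sqrt(s[2]+s[:2]@s[:2])
def rect(p): # world xy -> center,size,angle of long side
    c,s,a=cv2.minAreaRect((p[:,:2]*1000).astype(np.float32)); a=np.deg2rad(a)
    if s[0]<s[1]: s=s[::-1]; a+=np.pi/2
    return np.round(np.array(c)/1000,4),np.round(s,1),round((a+np.pi/2)%np.pi-np.pi/2,3)
E
python3 - <<'E'
from workcell import *
from h import *
ct,cs=camera_info("top"),camera_info("side")
top=cv2.imread("pics/top0.png"); side=cv2.imread("pics/side0.png")
for n,im,inf in(("top",top,ct),("side",side,cs)):
    hsv=cv2.cvtColor(im,cv2.COLOR_BGR2HSV)
    g=cv2.inRange(hsv,(45,70,30),(85,255,255))
    nn,l,st,_=cv2.connectedComponentsWithStats(cv2.dilate(g,None))
    k=1+np.argmax(st[1:,4]); pts=np.argwhere((l==k)&(g>0))[:,::-1]
    hull=cv2.convexHull(pts.astype(np.int32))[:,0]
    for z in(0.017,): 
        c,r=lsq_circle(plane(inf,hull,z)); print(n,"green",c,r)
    o=cv2.inRange(hsv,(3,120,80),(18,255,255)); nn,l,st,ce=cv2.connectedComponentsWithStats(o)
    for k in range(1,nn):
        if 20<st[k,4]<500: print(n,"orange",st[k],ce[k])
# rack, hub, chamber in top
h=silhouettes  # networks on new pics
read_camera("top"); m=silhouettes("top","rack")[0]["pixels"]
print("rack",rect(plane(ct,cv2.convexHull(np.argwhere(m)[:,::-1].astype(np.int32))[:,0],.025)))
# hub white & slot
hsv=cv2.cvtColor(top,cv2.COLOR_BGR2HSV); roi=top[180:216,274:312]
print(cv2.cvtColor(roi,cv2.COLOR_BGR2GRAY)[4:34:1,4:34].tolist() if 0 else "")
w=np.zeros(top.shape[:2],np.uint8); w[180:216,274:312]=(cv2.cvtColor(roi,cv2.COLOR_BGR2GRAY)>150)*255
print("hub",rect(plane(ct,cv2.convexHull(np.argwhere(w>0)[:,::-1].astype(np.int32))[:,0],.025)), (w>0).sum())
P=plane(ct,[[452.5,251.5]],.052); print("chamber top",P); P=plane(cs,[[160+418/2,110+92/2]],.052); print("chamber side",P)
# dark blobs: blades
print("blades",plane(ct,[[60+427/2,90+210/2],[60+503/2,90+223/2]],.02), plane(ct,[[60+465/2,90+216/2]],.025))
cv2.imwrite("pics/m1.png",cv2.resize(np.hstack([top[175:220,270:320],cv2.merge([w]*3)[175:220,270:320],top[245:300,300:350][:45]]),(750,225),interpolation=cv2.INTER_NEAREST))
E
```

```text
top green [0.62140457 0.02534567] 0.0647071610843358
top orange [211 207  16  17  22] [219.36363636 213.68181818]
top orange [194 254  22   6  28] [205.35714286 257.64285714]
top orange [329 266  10   9  65] [333.90769231 270.09230769]
top orange [ 95 357  48  24 225] [118.29777778 368.64444444]
side green [0.61468725 0.04026984] 0.05983124818540489
side orange [555  60   5  17  53] [557.67924528  69.90566038]
side orange [351 189   9  18 114] [354.57017544 197.24561404]
side orange [219 218  10  12 102] [223.69607843 223.50980392]
side orange [239 300  54  22 208] [264.97115385 314.84134615]
side orange [374 406  20  14 147] [384.7755102  413.78231293]
rack (array([ 0.4491, -0.0609]), array([73.1, 71.3]), np.float64(1.194))
Traceback (most recent call last):
TypeError: 'NoneType' object is not subscriptable
```

```bash
python3 - <<'E'
from workcell import *
from h import *
ct,cs=camera_info("top"),camera_info("side"); s=get_state()
print("t",s["clock"]); d,o=rel(s,[.50,-.093,.22],-.377); print(np.round(d,1),np.round(o,1))
print("chamber",plane(ct,[[452.5,251.5]],.052),plane(cs,[[160+418/2,110+92/2]],.052))
print("hub",plane(ct,[[292.5,198]],.025)); print("handle top",plane(ct,[[333.9,270.1]],.13),plane(cs,[[354.6,197.2]],.113))
i=camera_info("wrist"); print(rot(i["attitude"]).as_matrix().round(2),rot(s["orientation"]).as_matrix().round(2))
E
```

```text
t 1.75
[ 43.5 -31.2   1.1] [[  0.    0.  -47.8]
 [  0.   -0.  132.2]]
chamber [[ 0.50207166 -0.33434818  0.052     ]] [[ 0.50622611 -0.34004591  0.052     ]]
hub [[0.62053985 0.02483523 0.025     ]]
handle top [[ 0.45079354 -0.06113468  0.13      ]] [[ 0.45202874 -0.06290051  0.113     ]]
[[ 0.35 -0.89 -0.29]
 [-0.94 -0.34 -0.11]
 [ 0.    0.31 -0.95]] [[ 0.94  0.35 -0.  ]
 [ 0.35 -0.94 -0.  ]
 [-0.    0.   -1.  ]]
```

>>> {"api": "send_rows", "payload": {"series": [46.2,-34.1,1.1,0,0,-47.8,1,46.2,-34.1,1.1,0,0,-47.8,1,46.2,-34.1,1.1,0,0,-47.8,1,46.2,-34.1,1.1,0,0,-47.8,1,46.2,-34.1,1.1,0,0,-47.8,1,46.2,-34.1,1.1,0,0,-47.8,1,46.2,-34.1,1.1,0,0,-47.8,1,46.2,-34.1,1.1,0,0,-47.8,1,46.2,-34.1,1.1,0,0,-47.8,1,46.2,-34.1,1.1,0,0,-47.8,1], "newtons": 40}}

```text
clock: 2.58
tcp_pos: [0.4298, -0.1868, 0.2237]
orientation: [0.001, 0.827, 0.562, 0.0]
wrist_force: [0.1, -0.4, 0.3]
finger_gap: 0.0856
```

```bash
python3 - <<'E'
from workcell import *
from h import *
s=get_state(); print(s["clock"],s["tcp_pos"],s["joint_pos"]); d,o=rel(s,[.515,-.056,.22],-.377); print(np.round(d,1),np.round(o,1))
E
```

```text
2.5833 [ 0.42983907 -0.18682479  0.22365073] [-5.81492263e-01  1.09671475e-01 -2.30547594e-01  1.22949297e+00
 -6.87312053e-05  1.36624569e+00]
[15.3  3.1  0.4] [[ 1.0e-01  0.0e+00  0.0e+00]
 [-0.0e+00  1.0e-01 -1.8e+02]]
```

>>> {"api": "send_rows", "payload": {"series": [15,3,0.2,0,0,0,1,15,3,0.2,0,0,0,1,15,3,0.2,0,0,0,1,15,3,0.2,0,0,0,1,15,3,0.2,0,0,0,1,15,3,0.2,0,0,0,1]}}

```text
clock: 3.08
tcp_pos: [0.5127, -0.0587, 0.2211]
orientation: [0.0, 0.826, 0.564, -0.0]
wrist_force: [0.8, -0.5, -0.8]
finger_gap: 0.0856
```

```bash
python3 - <<'E'
from workcell import *
from h import *
i=camera_info("wrist"); s=get_state(); im=read_camera("wrist"); cv2.imwrite("pics/w1.png",im); np.save("w1.npy",i,allow_pickle=True)
print(s["clock"],s["tcp_pos"],s["qvel"].round(2) if hasattr(s["qvel"],"round") else s["qvel"])
for n,z in(("rack",.025),("green",.017),("stem_handle",.138)):
    for r in silhouettes("wrist",n)[:1]:
        p=plane(i,cv2.convexHull(np.argwhere(r["pixels"])[:,::-1].astype(np.int32))[:,0],z)
        print(n,r["p"],r["box"],lsq_circle(p) if n=="green" else rect(p))
E
```

```text
3.0833 [ 0.5126562  -0.05871426  0.22109994] [-0.05 -0.01 -0.02  0.   -0.01 -0.01]
rack 0.8 [204.1, 164.7, 65.2, 70.5] (array([ 0.4531, -0.0593]), array([74.6, 72.2]), np.float64(1.198))
green 0.6 [293.0, 0.0, 133.6, 129.8] (array([0.62284166, 0.02555322]), np.float64(0.06513185443312464))
stem_handle 0.9 [201.7, 191.1, 46.1, 67.6] (array([ 0.4668, -0.0483]), array([57.1, 19.8]), np.float64(0.711))
```

View pics/w1.png

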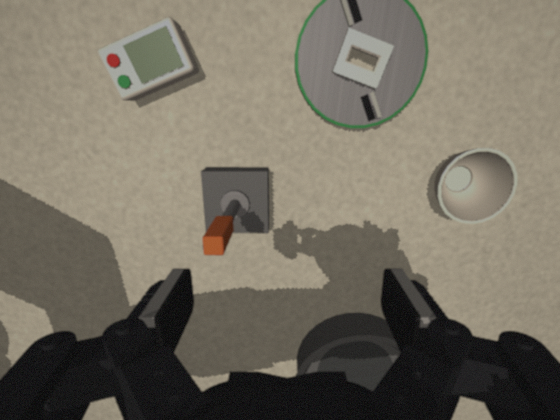

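```bash
cat >> h.py <<'E'
def hub(im,info,roi,thr):
    "hub outline and slot from the picture: roi l,t,r,b; white threshold"
    l,t,r,b=roi; g=cv2.GaussianBlur(cv2.cvtColor(im,cv2.COLOR_BGR2GRAY),(0,0),.7)[t:b,l:r]
    w=(g>thr).astype(np.uint8); n,L,st,_=cv2.connectedComponentsWithStats(w); k=1+np.argmax(st[1:,4])
    cs,hi=cv2.findContours((L==k).astype(np.uint8),cv2.RETR_CCOMP,cv2.CHAIN_APPROX_NONE)
    out=[]
    for c,h in zip(cs,hi[0]):
        if len(c)<15: continue
        p=plane(info,c[:,0]+[l,t],.025); m=cv2.moments(c)
        out.append((("slot" if h[3]>=0 else "hub"),)+rect(p)+((m["m10"]/m["m00"]+l,m["m01"]/m["m00"]+t),))
    return out
E
python3 - <<'E'
from h import *
i=np.load("w1.npy",allow_pickle=True).item(); im=cv2.imread("pics/w1.png")
g=cv2.cvtColor(im,cv2.COLOR_BGR2GRAY); print(g[25:95:5,330:400:5])
for t in(120,140,160): print(t,hub(im,i,(325,20,405,95),t))
# rack corners by colour
hsv=cv2.cvtColor(im,cv2.COLOR_BGR2HSV)
print("rack corners", plane(i,[[202.5,168.5],[268.5,168],[269,232]],.025)[:,:2].round(4).tolist())
print("handle top centre", plane(i,[[213.5,245]],.138))
E
```

```text
[[125 123 122 117 103 119 116 117 116 118 120 113 115 111]
 [121 122 120 117 167 150 117 118 114 116 118 112 114 110]
 [123 123 121 126 165 163 166 161 128 116 115 116 116 112]
 [122 122 120 163 165 164 165 167 165 166 146 116 114 113]
 [125 121 118 166 157 152 164 165 165 165 165 165 162 115]
 [126 120 136 167 122  91  90 136 163 164 164 165 164 114]
 [125 121 167 164  95  93  93  94  83 104 156 165 127 114]
 [123 116 169 152 118 146 135  92  93  92 164 164 108 121]
 [126 147 167 167 168 162 152 148 134 117 167 146 113 117]
 [124 169 168 168 170 168 168 167 160 163 168 118 115 117]
 [122 104  93 161 167 166 168 165 166 168 166 117 117 116]
 [122 120 121  97  90 124 167 165 168 165 129 113 116 116]
 [120 119 122 120 119 117  87  90 149 168 113 114 119 113]
 [122 119 121 117 115 116 117 116 118 100 115 112 120 112]]
120 [('hub', array([0.6209, 0.0284]), array([64.9, 64.4]), np.float64(-0.337), (354.7880641871948, 55.390973004883804)), ('slot', array([0.5974, 0.0337]), array([7.1, 3. ]), np.float64(0.89), (334.0882352941176, 60.94117647058823)), ('slot', array([0.624, 0.027]), array([29.5, 14.3]), np.float64(-0.661), (362.64419990829896, 55.86290692342962))]
140 [('hub', array([0.6239, 0.0261]), array([46. , 39.9]), np.float64(-0.713), (362.7307783297847, 57.52077911836606)), ('slot', array([0.6237, 0.0265]), array([31. , 16.2]), np.float64(-0.694), (362.6185305827, 56.26167209554832))]
160 [('hub', array([0.6236, 0.026 ]), array([43.6, 37.7]), np.float64(-0.71), (362.6585130633, 57.824039978958446)), ('slot', array([0.6238, 0.0266]), array([33.6, 18.4]), np.float64(-0.699), (362.4369003690037, 57.35916359163591))]
rack corners [[0.4353, -0.0141], [0.5001, -0.0388], [0.4731, -0.1059]]
handle top centre [[ 0.45301325 -0.06023253  0.138     ]]
```

```bash
python3 - <<'E'
from workcell import *
from h import *
s=get_state(); print(s["clock"],s["tcp_pos"]); d,o=rel(s,[.4525,-.0605,.094],-.375); print(np.round(d,2),np.round(o,1))
E
```

```text
3.2833 [ 0.51164946 -0.06115444  0.22135583]
[-2.12 -5.52 12.74] [[ -0.    0.   -0.2]
 [  0.    0.  179.8]]
```

>>> {"api": "send_rows", "payload": {"series": [-1.1,-2.8,1,0,0,0,1,-2.1,-5.5,3,0,0,0,1,-2.1,-5.5,6,0,0,0,1,-2.1,-5.5,9.5,0,0,0,1,-2.1,-5.5,12.7,0,0,0,1,-2.1,-5.5,12.7,0,0,0,1,-2.1,-5.5,12.7,0,0,0,1]}}

```text
clock: 3.87
tcp_pos: [0.4514, -0.06, 0.0937]
orientation: [-0.001, 0.828, 0.561, -0.001]
wrist_force: [0.3, -0.0, 0.5]
finger_gap: 0.0857
```

```bash
python3 - <<'E'
from workcell import *
from h import *
s=get_state(); print(s["clock"],s["tcp_pos"],s["wrist_force"]); d,o=rel(s,[.4525,-.0605,.094],-.375); print(np.round(d,2),np.round(o,1))
E
```

```text
3.8667 [ 0.45141231 -0.05996833  0.09365583] [ 0.27651061 -0.02306662  0.50300275]
[-0.01  0.12 -0.03] [[ -0.2   0.   -0.2]
 [  0.    0.3 179.8]]
```

Good. Close on the handle, then look at the foot direction after lifting.

>>> {"api": "send_rows", "payload": {"series": [0,0,0,0,0,0,0.5,0,0,0,0,0,0,0.15,0,0,0,0,0,0,0,0,0,0,0,0,0,0,0,0,0,0,0,0,0,0,0,0,0,0,0,0,0,0,0,0,0,0,0,0,0,0,0,0,0,0], "newtons": 60}}

```text
clock: 4.53
tcp_pos: [0.4539, -0.0597, 0.0949]
orientation: [0.001, 0.827, 0.562, 0.0]
wrist_force: [-0.5, 0.4, 5.3]
finger_gap: 0.015
```

>>> {"api": "send_rows", "payload": {"series": [0,0,-1,0,0,0,0,0,0,-3,0,0,0,0,0,0,-6,0,0,0,0,0,0,-9,0,0,0,0,0,0,-9,0,0,0,0,0,0,-9,0,0,0,0]}}

```text
clock: 5.03
tcp_pos: [0.4543, -0.0598, 0.1855]
orientation: [0.001, 0.827, 0.562, 0.001]
wrist_force: [-0.4, -0.2, -0.9]
finger_gap: 0.0154
```

```bash
python3 - <<'E'
from workcell import *
from h import *
i=camera_info("wrist"); s=get_state(); im=read_camera("wrist"); cv2.imwrite("pics/w2.png",im); np.save("w2.npy",i,allow_pickle=True)
print(s["clock"],s["tcp_pos"],s["finger_gap"],s["wrist_force"])
E
```

```text
5.0333 [ 0.45432251 -0.05979382  0.18549494] 0.01540204575205445 [-0.43924956 -0.17200141 -0.94128873]
```

View pics/w2.png

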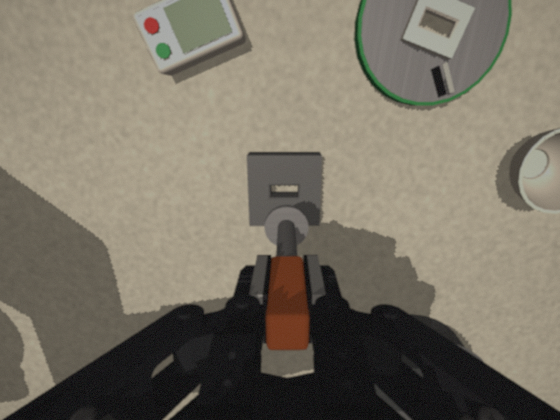

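```bash
python3 - <<'E'
from workcell import *
from h import *
i=np.load("w2.npy",allow_pickle=True).item(); im=cv2.imread("pics/w2.png"); s=get_state()
print(s["tcp_pos"])
for t in(135,145): print(t,hub(im,i,(398,0,480,65),t))
P=plane(i,[[287,226]],.1205); print("collar",P, "tool", rot(s["orientation"]).inv().apply(P-s["tcp_pos"])*100)
P=plane(i,[[287.5,333],[287.5,258]],.139); print("handle top", P,[rot(s["orientation"]).inv().apply(P-s["tcp_pos"])*100])
print("tcp proj",proj(i,s["tcp_pos"]), "rack",plane(i,[[285,190]],.025))
g=cv2.cvtColor(im,cv2.COLOR_BGR2GRAY); print(g[200:250:3,260:314:3]); print(g[340:380:4,265:312:5])
E
```

```text
[ 0.45323    -0.05945318  0.18406759]
135 [('hub', array([0.6238, 0.026 ]), array([46.2, 40. ]), np.float64(-0.709), (438.8060242469691, 24.52993375828021)), ('slot', array([0.6234, 0.0267]), array([30.1, 15.7]), np.float64(-0.725), (437.6021118310535, 21.89872810175186))]
145 [('hub', array([0.6238, 0.026 ]), array([45.5, 39.6]), np.float64(-0.714), (438.6786423310919, 24.480051232788984)), ('slot', array([0.6234, 0.0267]), array([31. , 16.4]), np.float64(-0.717), (437.70438596491226, 21.732017543859648))]
collar [[ 0.45469989 -0.06082057  0.1205    ]] tool [[-0.07271886  0.18535783  6.35681118]]
handle top [[ 0.4283351  -0.12832454  0.139     ]
 [ 0.44948435 -0.07472843  0.139     ]] [array([[-7.31975409,  0.21679383,  4.50724811],
       [-1.55795621,  0.2123323 ,  4.50690591]])]
tcp proj [[283.64091603 270.64644126]] rack [[ 0.45332735 -0.05991618  0.025     ]]
[[ 93  93  91  91  92  91  90  93  90  91  93  93  92  94  90  89  84  91]
 [ 93  94  95  91  93  90  92  91  92  88  91  92  80  64  58  62  57  61]
 [ 92  94  91  91  91  90  77  75  81  79  77  67  57  57  55  57  56  5
[... 784 characters left out ...]
65  66  65  61  55  65  71  71  99  97 101]
 [156 156 155 156 126 110  62  59  63  65  60  52  63  73  93  98  94  97]
 [159 158 154 158 157 142  52  54  68  63  62  55  63 100  97  96  95  99]
 [162 155 149 153 157 150  50  57  70  62  63  56  68  97 100  98  96  99]]
[[ 36  71  73  72  73  71  70  71  68  34]
 [ 95  71  74  71  70  72  71  73  70  92]
 [100  69  69  70  70  70  69  68  70 101]
 [ 96  94  94  97  96  97  98  97  97  98]
 [ 95  98  96  99 103  97  98  95  97 101]
 [ 97  99  98  99  98  96  94  99  96  95]
 [ 98  98  95  97  98  99  98  95 103  95]
 [ 92  97  98  95  99  97 101  99  95 101]
 [ 84  96 100  93  97  96 107 152 152 132]
 [ 22  20  30  59 125 127  81  31  20  20]]
```

```bash
python3 - <<'E'
from workcell import *
from h import *
s=get_state(); d,o=rel(s,[.622,.026,.140],-.712); print(np.round(d,2),np.round(o,1))
E
```

```text
[14.15 12.55  4.41] [[   0.     0.    19.2]
 [  -0.     0.  -160.8]]
```

>>> {"api": "send_rows", "payload": {"series": [3,2.6,0,0,0,5,0,6,5.2,0,0,0,10,0,9,7.8,1,0,0,15,0,12,10.4,2,0,0,19.2,0,14.1,12.5,3.5,0,0,19.2,0,14.1,12.5,4.4,0,0,19.2,0,14.1,12.5,4.4,0,0,19.2,0,14.1,12.5,4.4,0,0,19.2,0]}}

```text
clock: 5.75
tcp_pos: [0.6188, 0.0257, 0.1375]
orientation: [-0.001, 0.909, 0.417, -0.003]
wrist_force: [-0.7, -0.1, -2.0]
finger_gap: 0.0152
```

```bash
python3 - <<'E'
from workcell import *
from h import *
i=camera_info("wrist"); s=get_state(); im=read_camera("wrist"); cv2.imwrite("pics/w3.png",im); np.save("w3.npy",i,allow_pickle=True)
t=s["tcp_pos"]; print(s["clock"],t,s["finger_gap"],s["wrist_force"])
d,o=rel(s,[.622,.026,.140],-.712); print(np.round(d,2),np.round(o,1))
q=rot(s["orientation"])
print("expected px: hub corners",proj(i,[.6238,.026,.025]),"tcp",proj(i,t))
cv2.imwrite("pics/w3c.png",cv2.resize(im[100:330,180:400],None,fx=2.6,fy=2.6,interpolation=cv2.INTER_CUBIC))
E
```

```text
5.75 [0.61884751 0.02570086 0.13752322] 0.015236435143335381 [-0.6894366  -0.08932402 -2.00884407]
[ 0.23  0.22 -0.25] [[  -0.3    0.2    0. ]
 [  -0.4   -0.4 -180. ]]
expected px: hub corners [[291.54812377 199.86028909]] tcp [[286.2622258  272.17231723]]
```

View pics/w3c.png

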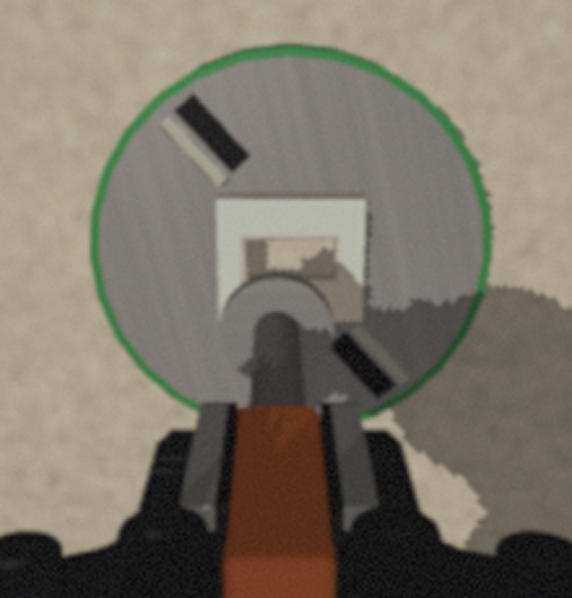

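```bash
python3 - <<'E'
from workcell import *
from h import *
i=np.load("w3.npy",allow_pickle=True).item(); im=cv2.imread("pics/w3.png"); s=get_state(); t=s["tcp_pos"]; q=rot(s["orientation"]); print(t, s["wrist_force"])
T=lambda P:(q.inv().apply(np.atleast_2d(P)-t)*100).round(2)
px=lambda u,v:[u/2.6+180-.3,v/2.6+100-.3]
print("hub top corners",T(plane(i,[px(217,197),px(367,197)],.025)))
print("slot far corners",T(plane(i,[px(246,238),px(337,238)],.025)))
print("collar L,R,top", T(plane(i,[px(221.5,325),px(334,325),px(277,273)],t[2]-.0863+.022)))
hsv=cv2.cvtColor(im,cv2.COLOR_BGR2HSV); g=cv2.inRange(hsv,(45,70,30),(85,255,255)); n,l,st,_=cv2.connectedComponentsWithStats(cv2.dilate(g,None)); k=1+np.argmax(st[1:,4])
p=np.argwhere((l==k)&(g>0))[:,::-1]; h=cv2.convexHull(p.astype(np.int32))[:,0]; h=h[h[:,1]<240]
c,r=lsq_circle(plane(i,h,.017)); print("rim",c,r,T([*c,.017]))
E
```

```text
[0.61944377 0.02537775 0.13906248] [ 0.04121132  0.67010874 -0.92673916]
hub top corners [[ 2.38 -1.95 11.41]
 [ 2.39  2.64 11.39]]
slot far corners [[ 1.08 -1.08 11.41]
 [ 1.09  1.75 11.4 ]]
collar L,R,top [[ 0.08 -1.53  6.43]
 [ 0.09  1.38  6.43]
 [ 1.5  -0.09  6.43]]
rim [0.62376596 0.02612408] 0.06449286278237101 [[ 0.37  0.31 12.2 ]]
```

>>> {"api": "send_rows", "payload": {"series": [0.2,0.2,0.5,0,0,0,0,0.4,0.4,1.2,0,0,0,0,0.4,0.4,2.0,0,0,0,0,0.4,0.4,2.0,0,0,0,0,0.4,0.4,2.0,0,0,0,0,0.4,0.4,2.0,0,0,0,0]}}

```text
clock: 6.3
tcp_pos: [0.6268, 0.0259, 0.1204]
orientation: [0.0, 0.909, 0.416, -0.0]
wrist_force: [0.3, -0.2, -0.4]
finger_gap: 0.0151
```

```bash
python3 - <<'E'
from workcell import *
from h import *
i=camera_info("wrist"); s=get_state(); im=read_camera("wrist"); cv2.imwrite("pics/w4.png",im); np.save("w4.npy",i,allow_pickle=True)
t=s["tcp_pos"]; print(s["clock"],t,s["finger_gap"],s["wrist_force"],rot(s["orientation"]).as_matrix().round(3).tolist())
cv2.imwrite("pics/w4c.png",cv2.resize(im[100:330,180:400],None,fx=2.6,fy=2.6,interpolation=cv2.INTER_CUBIC))
E
```

```text
6.3 [0.62681498 0.02587531 0.12041572] 0.015138326750831111 [ 0.27713063 -0.20039171 -0.39236797] [[0.653, 0.757, -0.0], [0.757, -0.653, -0.0], [-0.0, 0.0, -1.0]]
```

View pics/w4c.png

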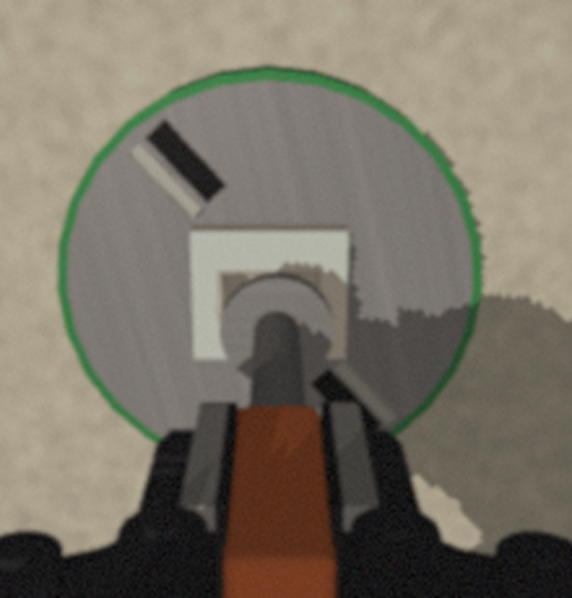

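```bash
python3 - <<'E'
from workcell import *
from h import *
i=np.load("w4.npy",allow_pickle=True).item(); im=cv2.imread("pics/w4.png"); s=get_state(); t=s["tcp_pos"]; q=rot(s["orientation"]); print(t, s["wrist_force"])
T=lambda P:(q.inv().apply(np.atleast_2d(P)-t)*100).round(2)
px=lambda u,v:[u/2.6+180-.3,v/2.6+100-.3]
print("hub corners",T(plane(i,[px(190,229.5),px(350,229.5),px(192.5,359),px(347,359)],.025)))
print("slot far L corner",T(plane(i,[px(220,272)],.025)))
print("collar L,R,top", T(plane(i,[px(221.5,325),px(333,325),px(277,273)],t[2]-.0863+.022)))
hsv=cv2.cvtColor(im,cv2.COLOR_BGR2HSV); g=cv2.inRange(hsv,(45,70,30),(85,255,255)); n,l,st,_=cv2.connectedComponentsWithStats(cv2.dilate(g,None)); k=1+np.argmax(st[1:,4])
p=np.argwhere((l==k)&(g>0))[:,::-1]; h=cv2.convexHull(p.astype(np.int32))[:,0]; h=h[h[:,1]<240]
c,r=lsq_circle(plane(i,h,.017)); print("rim",c,r,T([*c,.017]))
E
```

```text
[0.62704931 0.02591166 0.12061428] [-0.17663378 -0.00157931 -1.39540687]
hub corners [[ 1.8  -2.55  9.56]
 [ 1.8   2.08  9.56]
 [-2.25 -2.61  9.56]
 [-2.25  2.09  9.56]]
slot far L corner [[ 0.52 -1.71  9.56]]
collar L,R,top [[ 0.04 -1.48  6.43]
 [ 0.04  1.43  6.43]
 [ 1.46 -0.03  6.43]]
rim [0.6239735  0.02630463] 0.06448682244444329 [[-0.17 -0.26 10.36]]
```

>>> {"api": "send_rows", "payload": {"series": [-0.2,-0.2,0.2,0,0,0,0,-0.2,-0.2,0.2,0,0,0,0,-0.2,-0.2,0.2,0,0,0,0,-0.2,-0.2,0.2,0,0,0,0]}}

```text
clock: 6.68
tcp_pos: [0.6242, 0.0258, 0.1184]
orientation: [0.0, 0.909, 0.416, 0.0]
wrist_force: [0.8, -0.1, -0.9]
finger_gap: 0.0152
```

```bash
python3 - <<'E'
from workcell import *
from h import *
i=camera_info("wrist"); s=get_state(); im=read_camera("wrist"); cv2.imwrite("pics/w5.png",im)
t=s["tcp_pos"];q=rot(s["orientation"]); print(s["clock"],t,s["wrist_force"])
hsv=cv2.cvtColor(im,cv2.COLOR_BGR2HSV); g=cv2.inRange(hsv,(45,70,30),(85,255,255)); n,l,st,_=cv2.connectedComponentsWithStats(cv2.dilate(g,None)); k=1+np.argmax(st[1:,4])
p=np.argwhere((l==k)&(g>0))[:,::-1]; h=cv2.convexHull(p.astype(np.int32))[:,0]; h=h[h[:,1]<240]
c,r=lsq_circle(plane(i,h,.017)); print("rim",c,r,(q.inv().apply([*c,.017]-t)*100))
s=get_state();print(s["clock"],s["tcp_pos"])
E
```

```text
6.6833 [0.62420567 0.02582739 0.11842885] [ 0.79619893 -0.13038238 -0.93934036]
rim [0.62388675 0.02620255] 0.0645112751161365 [ 6.70592167e-03 -5.09491709e-02  1.01428747e+01]
6.7333 [0.62425397 0.02584785 0.11841732]
```

>>> {"api": "send_rows", "payload": {"series": [0,0,0.3,0,0,0,0,0,0,0.6,0,0,0,0,0,0,0.8,0,0,0,0,0,0,0.9,0,0,0,0,0,0,0.9,0,0,0,0]}}

```text
clock: 7.15
tcp_pos: [0.6239, 0.0259, 0.1087]
orientation: [-0.0, 0.909, 0.416, -0.0]
wrist_force: [-0.4, -0.3, -1.4]
finger_gap: 0.0153
```

>>> {"api": "send_rows", "payload": {"series": [0,0,0.2,0,0,0,0,0,0,0.4,0,0,0,0,0,0,0.6,0,0,0,0,0,0,0.6,0,0,0,0]}}

```text
clock: 7.48
tcp_pos: [0.6239, 0.0258, 0.1027]
orientation: [-0.0, 0.909, 0.416, -0.0]
wrist_force: [-0.7, -0.1, -0.8]
finger_gap: 0.0153
```

>>> {"api": "send_rows", "payload": {"series": [0,0,0.3,0,0,0,0,0,0,0.6,0,0,0,0,0,0,0.7,0,0,0,0,0,0,0.7,0,0,0,0]}}

```text
clock: 7.82
tcp_pos: [0.6239, 0.0258, 0.0958]
orientation: [-0.0, 0.909, 0.416, -0.0]
wrist_force: [0.8, 0.2, -1.4]
finger_gap: 0.0154
```

>>> {"api": "send_rows", "payload": {"series": [0,0,0.1,0,0,0,0,0,0,0.1,0,0,0,0,0,0,0.1,0,0,0,0]}}

```text
clock: 8.07
tcp_pos: [0.6242, 0.0258, 0.0953]
orientation: [0.0, 0.909, 0.416, 0.0]
wrist_force: [0.2, 1.2, -1.0]
finger_gap: 0.0151
```

>>> {"api": "send_rows", "payload": {"series": [0,0,0.05,0,0,0,0,0,0,0.05,0,0,0,0,0,0,0.05,0,0,0,0]}}

```text
clock: 8.32
tcp_pos: [0.6244, 0.0258, 0.095]
orientation: [0.0, 0.909, 0.416, 0.0]
wrist_force: [-0.8, -0.1, -0.1]
finger_gap: 0.0149
```

>>> {"api": "send_rows", "payload": {"series": [0,0,0.05,0,0,0,0,0,0,0.1,0,0,0,0,0,0,0.1,0,0,0,0]}}

```text
clock: 8.57
tcp_pos: [0.6244, 0.0258, 0.0949]
orientation: [0.0, 0.909, 0.416, 0.0]
wrist_force: [-1.2, 0.4, 5.7]
finger_gap: 0.0152
```

>>> {"api": "send_rows", "payload": {"series": [0,0,-0.1,0,0,-5,0,0,0,-0.1,0,0,-10,0,0,0,-0.1,0,0,-16,0,0,0,-0.1,0,0,-22,0,0,0,-0.1,0,0,-28,0,0,0,-0.1,0,0,-34,0,0,0,-0.1,0,0,-40,0,0,0,-0.1,0,0,-40,0]}}

```text
clock: 9.23
tcp_pos: [0.6245, 0.0256, 0.095]
orientation: [0.0, 0.711, 0.703, 0.0]
wrist_force: [0.2, -0.4, 1.0]
finger_gap: 0.0153
```

```bash
python3 - <<'E'
from workcell import *
from h import *
s=get_state(); print(s["clock"],s["tcp_pos"],s["wrist_force"],s["ft_torque"]); d,o=rel(s,[.6242,.0258,.095],-.712); print(np.round(d,2),np.round(o,1))
E
```

```text
9.2333 [0.62448193 0.02561113 0.09500222] [ 0.17177197 -0.37854385  1.03524945] [-0.08763685 -0.02886721 -0.01666329]
[ 0.02 -0.03  0.  ] [[ 0.000e+00  0.000e+00  4.010e+01]
 [-0.000e+00  1.000e-01 -1.399e+02]]
```

>>> {"api": "send_rows", "payload": {"series": [0,0,0,0,0,-6,0,0,0,0,0,0,-12,0,0,0,0,0,0,-18,0,0,0,0,0,0,-24,0,0,0,0,0,0,-30,0,0,0,0,0,0,-36,0,0,0,0,0,0,-42,0,0,0,0,0,0,-42,0,0,0,0,0,0,-42,0]}}

```text
clock: 9.98
tcp_pos: [0.6245, 0.0258, 0.095]
orientation: [0.0, 0.415, 0.91, 0.0]
wrist_force: [1.5, -0.4, 1.0]
finger_gap: 0.0152
```

```bash
python3 - <<'E'
from workcell import *
from h import *
i=camera_info("wrist"); s=get_state(); im=read_camera("wrist"); cv2.imwrite("pics/w6.png",im)
print(s["clock"],s["tcp_pos"],s["wrist_force"],s["ft_torque"]); d,o=rel(s,[.6242,.0258,.095],-.712); print(np.round(d,2),np.round(o,1))
cv2.imwrite("pics/w6c.png",cv2.resize(im[100:330,180:400],None,fx=2.4,fy=2.4,interpolation=cv2.INTER_CUBIC))
E
```

```text
9.9833 [0.62450001 0.0257902  0.09501356] [ 1.5102574  -0.41473907  0.96831745] [-0.071692   -0.15298694  0.01325683]
[ 0.02 -0.02  0.  ] [[  0.    0.   81.7]
 [ -0.    0.  -98.3]]
```

View pics/w6c.png

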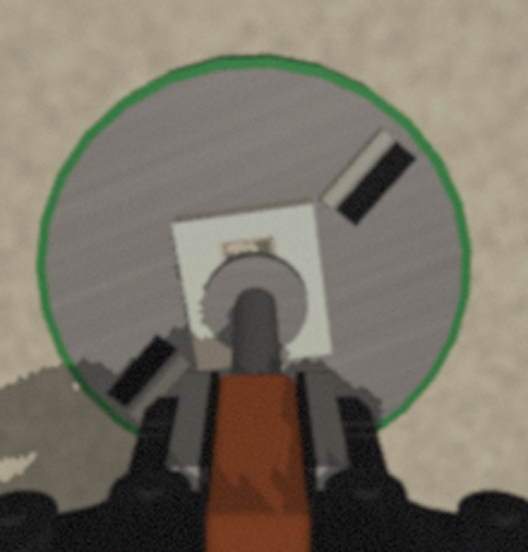

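>>> {"api": "send_rows", "payload": {"series": [0,0,-0.2,0,0,0,0,0,0,-0.4,0,0,0,0,0,0,-0.6,0,0,0,0,0,0,-0.8,0,0,0,0,0,0,-1.0,0,0,0,0,0,0,-1.5,0,0,0,0,0,0,-1.5,0,0,0,0], "newtons": 80}}

```text
clock: 10.62
tcp_pos: [0.6245, 0.0258, 0.1105]
orientation: [0.0, 0.413, 0.911, 0.0]
wrist_force: [-0.1, -0.5, -4.9]
finger_gap: 0.0152
```

>>> {"api": "send_rows", "payload": {"series": [0,0,-1,0,0,0,0,0,0,-2,0,0,0,0,0,0,-3,0,0,0,0,0,0,-4,0,0,0,0,0,0,-5,0,0,0,0,0,0,-6,0,0,0,0,0,0,-7,0,0,0,0,0,0,-7,0,0,0,0,0,0,-7,0,0,0,0,0,0,-7,0,0,0,0]}}

```text
clock: 11.45
tcp_pos: [0.624, 0.0258, 0.1794]
orientation: [-0.0, 0.413, 0.911, -0.0]
wrist_force: [0.4, -0.6, -6.0]
finger_gap: 0.0148
```

```bash
python3 - <<'E'
from workcell import *
from h import *
s=get_state(); print(s["clock"],s["tcp_pos"],s["wrist_force"],s["joint_pos"])
# chamber centre in top image: outer rim ellipse + floor by edges
im=cv2.imread("pics/top0.png"); ct=camera_info("top")
for f in (0.0,0.4): 
    yaw=np.arctan2(-np.sqrt(1),1)
d,o=rel(s,[.58,-.16,s["tcp_pos"][2]],np.deg2rad(0)+np.arctan2(rot(s["orientation"]).as_matrix()[1,1],rot(s["orientation"]).as_matrix()[0,1])); print(d.round(2),o[0].round(1), np.rad2deg(np.arctan2(rot(s["orientation"]).as_matrix()[1,0],rot(s["orientation"]).as_matrix()[0,0])))
c=im[205:300,395:510]; g=cv2.GaussianBlur(cv2.cvtColor(c,cv2.COLOR_BGR2GRAY),(0,0),1)
print(g[46,::2].tolist()); print(g[::2,57].tolist())
for th in(45,60,75,90,105):
    n,L,st,ce=cv2.connectedComponentsWithStats((g<th).astype(np.uint8)); k=L[46,57]
    if k==0: continue
    h=cv2.convexHull(np.argwhere(L==k)[:,::-1].astype(np.int32)); e=cv2.fitEllipse(h); print(th,st[k],np.array(e[0])+[395,205],e[1:])
E
```

```text
11.45 [0.62397922 0.02581488 0.17944417] [ 0.43950624 -0.60828373 -5.96725727] [-8.70581094e-02  4.27880266e-01  8.62340397e-02  1.22968868e+00
 -9.66812714e-05  7.64434885e-01]
[-11.08 -15.55   0.  ] [-0. -0. -0.] 131.21304257002504
[128, 127, 124, 125, 128, 127, 127, 121, 79, 49, 66, 61, 57, 70, 69, 56, 46, 45, 45, 45, 45, 45, 44, 44, 44, 44, 44, 44, 44, 44, 43, 42, 43, 43, 43, 43, 48, 64, 69, 69, 63, 40, 33, 49, 55, 61, 69, 72, 68, 62, 57, 56, 57, 58, 57, 58, 58, 59]
[131, 129, 129, 130, 127, 100, 69, 57, 50, 43, 60, 68, 69, 66, 52, 44, 43, 43, 44, 44, 44, 44, 44, 44, 44, 45, 44, 44, 44, 44, 44, 43, 43, 43, 47, 62, 69, 70, 68, 54, 49, 66, 86, 120, 127, 127, 127, 127]
45 [  33   29   39   39 1048] [447.01355362 253.06433868] ((37.51652908325195, 40.03255081176758), 140.46771240234375)
60 [  30   27   44   44 1513] [446.69379807 253.13283157] ((42.634281158447266, 44.7939453125), 135.60243225097656)
75 [  17   12   98   83 5742] [469.42910004 257.34233093] ((80.47599029541016, 118.66696166992188), 103.8086929321289)
90 [  16   11   99   84 5990] [473.42178345 257.77733612] ((82.07257843017578, 128.90768432617188), 103.31463623046875)
105 [  16   10   99   85 6191] [472.54733276 257.68035889] ((82.89752960205078, 128.467529296875), 103.36894226074219)
```

```bash
python3 - <<'E'
from workcell import *
from h import *
ct=camera_info("top"); im=cv2.imread("pics/top0.png")
print(plane(ct,[[446.9,253.1]],.02),plane(ct,[[445.5,251.5]],.052),plane(ct,[[361,170]],.045))
cv2.imwrite("pics/t8.png",cv2.resize(im[180:340,330:560],None,fx=3.4,fy=3.4,interpolation=cv2.INTER_CUBIC))
E
```

```text
[[ 0.50096751 -0.33242792  0.02      ]] [[ 0.50170415 -0.31871219  0.052     ]] [[ 0.68621133 -0.13160441  0.045     ]]
```

View pics/t8.png

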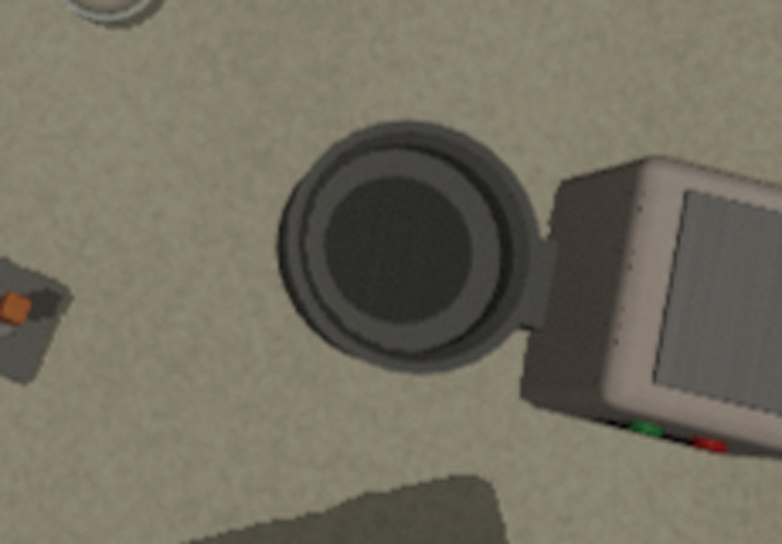

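>>> {"api": "send_rows", "payload": {"series": [-1.1,-0.8,0,0,0,0,0,-3.3,-2.5,0,0,0,0,0,-5.9,-4.6,0,0,0,0,0,-8.7,-6.8,0,0,0,0,0,-11.6,-9,0,0,0,0,0,-14.4,-11.2,0,0,0,0,0,-17.2,-13.4,0,0,0,0,0,-19.6,-15.3,0,0,0,0,0,-21.2,-16.5,0,0,0,0,0,-21.8,-17,0,0,0,0,0]}}

```text
clock: 12.28
tcp_pos: [0.6391, -0.2549, 0.1782]
orientation: [-0.0, 0.415, 0.91, -0.001]
wrist_force: [0.7, -0.3, -5.3]
finger_gap: 0.0151
```

```bash
python3 - <<'E'
from workcell import *
from h import *
read_camera("side"); read_camera("side")
i=camera_info("wrist"); s=get_state(); im=read_camera("wrist"); cv2.imwrite("pics/w9.png",im); np.save("w9.npy",i,allow_pickle=True)
print(s["clock"],s["tcp_pos"],s["wrist_force"],s["finger_gap"]); print(proj(i,[[.500,-.333,.02],[.5,-.333,.052]]))
E
```

```text
12.3833 [ 0.6391155  -0.25244196  0.17838831] [ 0.27370819  1.31001243 -5.94658758] 0.01501375859685783
[[115.85586779 157.51089093]
 [ 96.56903786 163.54971752]]
```

View pics/w9.png

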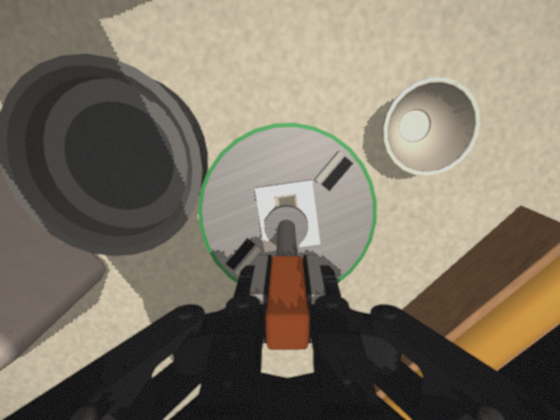

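```bash
python3 - <<'E'
from workcell import *
from h import *
i=np.load("w9.npy",allow_pickle=True).item(); im=cv2.imread("pics/w9.png"); s=get_state(); t=s["tcp_pos"];q=rot(s["orientation"])
T=lambda P:(q.inv().apply(np.atleast_2d(P)-t)*100).round(2)
g=cv2.GaussianBlur(cv2.cvtColor(im,cv2.COLOR_BGR2GRAY),(0,0),1); print(g[154,0:215:5].tolist()); print(g[50:262:5,118].tolist())
v=[int(g[154,118])]
for th in(40,45,50,55,60):
    n,L,st,ce=cv2.connectedComponentsWithStats((g<th).astype(np.uint8)); k=L[154,118]
    if k and st[k,4]<15000:
        h=cv2.convexHull(np.argwhere(L==k)[:,::-1].astype(np.int32))[:,0]; c,r=lsq_circle(plane(i,h,.02)); print(th,st[k],c,r)
hsv=cv2.cvtColor(im,cv2.COLOR_BGR2HSV); gm=cv2.inRange(hsv,(45,70,30),(85,255,255)); n,l,st,_=cv2.connectedComponentsWithStats(cv2.dilate(gm,None)); k=1+np.argmax(st[1:,4])
p=np.argwhere((l==k)&(gm>0))[:,::-1]; h=cv2.convexHull(p.astype(np.int32))[:,0]; h=h[h[:,1]<240]
for z in(.094,.098,.102):
    c,r=lsq_circle(plane(i,h,z)); print("rim",z,c,r,T([*c,z]))
print(t)
E
```

```text
[68, 66, 57, 56, 56, 52, 44, 44, 43, 65, 69, 69, 69, 55, 48, 48, 47, 48, 48, 49, 49, 48, 48, 48, 49, 50, 49, 50, 48, 49, 49, 50, 49, 49, 65, 111, 113, 100, 97, 114, 77, 58, 194]
[183, 174, 117, 86, 69, 51, 63, 69, 70, 70, 67, 48, 48, 48, 48, 49, 49, 49, 49, 48, 48, 49, 48, 48, 49, 50, 51, 49, 48, 49, 49, 49, 68, 70, 70, 68, 52, 56, 66, 67, 70, 91, 121]
50 [  66  103  106  105 7306] [ 0.50172859 -0.33143868] 0.04777413538588853
55 [  65  102  108  107 8741] [ 0.5020172 -0.3316318] 0.0489336195067639
60 [  64  101  110  109 8997] [ 0.50215432 -0.33166956] 0.04967256249062932
rim 0.094 [ 0.63943556 -0.25209688] 0.06545832112762906 [[-0.14 -0.08  8.47]]
rim 0.098 [ 0.63854075 -0.25105919] 0.06430661865189928 [[-0.   -0.08  8.07]]
rim 0.102 [ 0.63764594 -0.2500215 ] 0.06315491617616026 [[ 0.14 -0.07  7.67]]
[ 0.63922482 -0.25065632  0.17867582]
```

>>> {"api": "send_rows", "payload": {"series": [0.2,-1,0,0,0,0,0,0.6,-3,0,0,0,0,0,1,-5.5,0,0,0,0,0,1.5,-8,0,0,0,0,0,2,-10.5,0,0,0,0,0,2.4,-13,0,0,0,0,0,2.8,-14.8,0,0,0,0,0,2.9,-15.7,0,0,0,0,0,2.9,-15.7,0,0,0,0,0,2.9,-15.7,0,0,0,0,0]}}

```text
clock: 13.27
tcp_pos: [0.5031, -0.3311, 0.1803]
orientation: [0.0, 0.413, 0.911, 0.0]
wrist_force: [0.1, 0.0, -4.3]
finger_gap: 0.0149
```

```bash
python3 - <<'E'
from workcell import *
from h import *
read_camera("top")
s=get_state(); d,o=rel(s,[.5022,-.332,.17],-.712+1.426); print(s["clock"],s["tcp_pos"],s["wrist_force"],d.round(2),o[0].round(1))
i=camera_info("wrist"); im=read_camera("wrist"); s=get_state(); t=s["tcp_pos"];q=rot(s["orientation"])
cv2.imwrite("pics/w10.png",im); print(t)
hsv=cv2.cvtColor(im,cv2.COLOR_BGR2HSV); gm=cv2.inRange(hsv,(45,70,30),(85,255,255)); n,l,st,_=cv2.connectedComponentsWithStats(cv2.dilate(gm,None)); k=1+np.argmax(st[1:,4])
p=np.argwhere((l==k)&(gm>0))[:,::-1]; h=cv2.convexHull(p.astype(np.int32))[:,0]; h=h[h[:,1]<240]
c,r=lsq_circle(plane(i,h,.098)); print("disc",c,r)
E
```

```text
13.3167 [ 0.503565   -0.33094855  0.18017263] [ 0.13036553 -0.12751818 -5.36276354] [ 0.01 -0.17  1.02] [0.1 0.  0.4]
[ 0.50378051 -0.33092846  0.18000809]
disc [ 0.50270586 -0.3297282 ] 0.0650500770936904
```

View pics/w10.png

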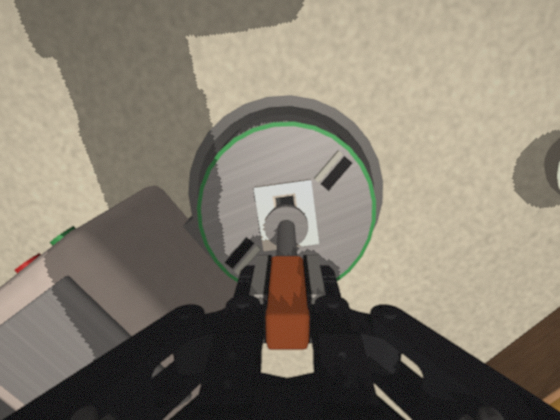

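>>> {"api": "send_rows", "payload": {"series": [0,-0.1,0.5,0,0,0,0,0,-0.2,1.2,0,0,0,0,0,-0.2,2,0,0,0,0,0,-0.2,2.6,0,0,0,0,0,-0.2,3.2,0,0,0,0,0,-0.2,3.7,0,0,0,0,0,-0.2,4.1,0,0,0,0,0,-0.2,4.1,0,0,0,0]}}

```text
clock: 14.03
tcp_pos: [0.5007, -0.3327, 0.1375]
orientation: [-0.001, 0.413, 0.911, 0.0]
wrist_force: [-0.0, 0.1, -6.0]
finger_gap: 0.0151
```

>>> {"api": "send_rows", "payload": {"series": [0,0.1,0.4,0,0,0,0,0,0.1,0.8,0,0,0,0,0,0.1,1.2,0,0,0,0,0,0.1,1.5,0,0,0,0,0,0.1,1.8,0,0,0,0,0,0.1,1.8,0,0,0,0]}}

```text
clock: 14.53
tcp_pos: [0.5016, -0.3321, 0.12]
orientation: [-0.001, 0.413, 0.911, 0.0]
wrist_force: [-0.1, 0.4, -5.8]
finger_gap: 0.015
```

>>> {"api": "send_rows", "payload": {"series": [0,0,0.1,0,0,0,0,0,0,0.2,0,0,0,0,0,0,0.3,0,0,0,0,0,0,0.3,0,0,0,0]}}

```text
clock: 14.87
tcp_pos: [0.5022, -0.3327, 0.1181]
orientation: [0.0, 0.413, 0.911, -0.0]
wrist_force: [0.3, -2.0, -5.4]
finger_gap: 0.0152
```

>>> {"api": "send_rows", "payload": {"series": [0,0,0.05,0,0,0,0,0,0,0.1,0,0,0,0,0,0,0.15,0,0,0,0,0,0,0.15,0,0,0,0]}}

```text
clock: 15.2
tcp_pos: [0.5023, -0.3327, 0.1168]
orientation: [0.001, 0.413, 0.911, -0.0]
wrist_force: [1.3, 0.4, -1.5]
finger_gap: 0.015
```

>>> {"api": "send_rows", "payload": {"series": [0,0,0.05,0,0,0,0,0,0,0.1,0,0,0,0,0,0,0.15,0,0,0,0,0,0,0.15,0,0,0,0,0,0,0.15,0,0,0,0]}}

```text
clock: 15.62
tcp_pos: [0.5021, -0.3326, 0.1151]
orientation: [0.0, 0.413, 0.911, -0.0]
wrist_force: [-0.4, 0.6, 0.2]
finger_gap: 0.0149
```

```bash
python3 - <<'E'
from workcell import *
from h import *
i=camera_info("wrist"); im=read_camera("wrist"); s=get_state(); t=s["tcp_pos"];q=rot(s["orientation"])
cv2.imwrite("pics/w11.png",im); print(s["clock"],t,s["wrist_force"])
hsv=cv2.cvtColor(im,cv2.COLOR_BGR2HSV); gm=cv2.inRange(hsv,(45,70,30),(85,255,255)); n,l,st,_=cv2.connectedComponentsWithStats(cv2.dilate(gm,None)); k=1+np.argmax(st[1:,4])
p=np.argwhere((l==k)&(gm>0))[:,::-1]; h=cv2.convexHull(p.astype(np.int32))[:,0]; h=h[h[:,1]<240]
for z in (.037,.041): print("disc",lsq_circle(plane(i,h,z)))
E
```

```text
15.6667 [ 0.50210231 -0.33257937  0.11508299] [-0.86629855 -0.87997245  0.53132113]
disc (array([ 0.50102115, -0.33114345]), np.float64(0.06520011827299693))
disc (array([ 0.50011664, -0.33009557]), np.float64(0.06401926833787788))
```

View pics/w11.png

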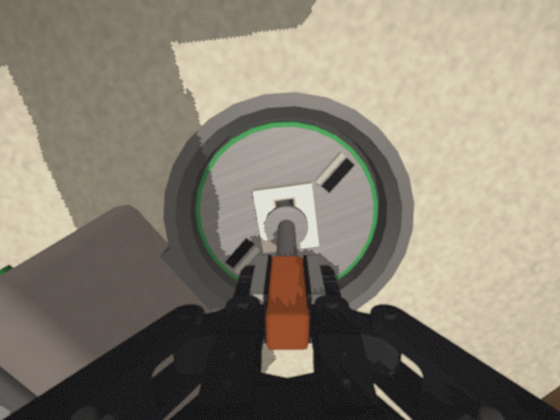

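>>> {"api": "send_rows", "payload": {"series": [0,0,0,0,0,0,0.25,0,0,0,0,0,0,0.4,0,0,0,0,0,0,0.6,0,0,0,0,0,0,0.6,0,0,0,0,0,0,0.6,0,0,-0.5,0,0,0,0.6,0,0,-1.5,0,0,0,0.6,0,0,-3,0,0,0,0.6,0,0,-4.5,0,0,0,0.6]}}

```text
clock: 16.42
tcp_pos: [0.5019, -0.3323, 0.1609]
orientation: [-0.0, 0.413, 0.911, 0.0]
wrist_force: [0.3, -1.1, -0.6]
finger_gap: 0.0511
```

>>> {"api": "send_rows", "payload": {"series": [0,0,-2,0,0,0,0.6,0,0,-4,0,0,0,0.6,0,0,-6,0,0,0,0.6,0,0,-8,0,0,0,0.6,0,0,-8,0,0,0,0.6,0,0,-8,0,0,0,0.6]}}

```text
clock: 16.92
tcp_pos: [0.5028, -0.3331, 0.2421]
orientation: [0.002, 0.413, 0.911, -0.001]
wrist_force: [-0.1, -0.2, -0.9]
finger_gap: 0.0515
```

```bash
python3 - <<'E'
from workcell import *
from h import *
i=camera_info("wrist"); im=read_camera("wrist"); s=get_state(); print(s["clock"],s["tcp_pos"],s["wrist_force"],s["finger_gap"])
t=read_camera("top"); sd=read_camera("side")
a=cv2.resize(im,(400,300)); b=cv2.resize(sd[110:260,280:480],(400,300)); cv2.imwrite("pics/fin.png",np.hstack([a,b]))
hsv=cv2.cvtColor(im,cv2.COLOR_BGR2HSV); gm=cv2.inRange(hsv,(45,70,30),(85,255,255)); n,l,st,_=cv2.connectedComponentsWithStats(cv2.dilate(gm,None)); k=1+np.argmax(st[1:,4])
h=cv2.convexHull(np.argwhere((l==k)&(gm>0))[:,::-1].astype(np.int32))[:,0]
print("disc",lsq_circle(plane(i,h,.037)))
E
```

```text
16.9667 [ 0.50219226 -0.33262714  0.24055336] [-0.46413817  1.20102479  0.69665608] 0.05129393993775087
disc (array([ 0.50101008, -0.33133168]), np.float64(0.06542366385141002))
```

View pics/fin.png

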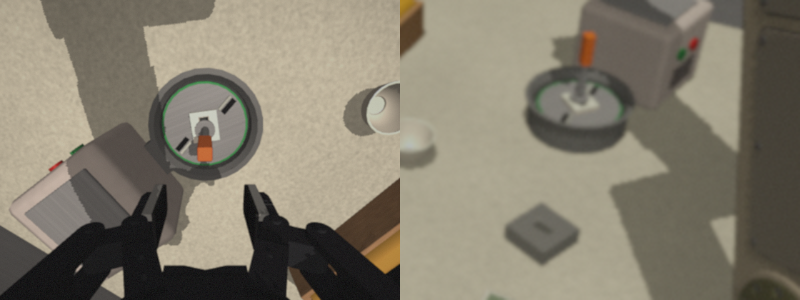

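The last picture shows the disc lying flat and centred in the chamber, the stem upright in its hub, and the gripper clear. Handing in.

```bash
python3 -c "
from workcell import *
print(hand_in())"
```

```text
the job is handed in; nothing more can be done
None
```

The job is done and handed in at about 17 s of the 67 s allowed. `hand_in()` gave no verdict.

1. **Insertion:** I gripped the stem, lifted it from the rack and found the hub's slot by eye, with its long side at a yaw of about -0.71 rad. I lowered the foot through it until the collar touched the hub, at about 7 N.
2. **Catch and lift:** I twisted the stem about 1.43 rad. The picture showed the hub had not turned with it. On lifting, the wrist force went to about -5 to -6 N, which fits the stem carrying the disc.
3. **Seating:** I lowered the disc into the chamber until the floor took its weight, with the stem still held and the collar resting lightly on the hub. Then I let go and rose straight up.

**Last checks:** the disc's centre measured (0.501, -0.331) m. The chamber's centre was about (0.502, -0.332) m by the wrist camera, so they agree to about 1.5 mm. The rim radius read 65.4 mm at seated height, against 65 mm nominal. In the final wrist and side pictures the disc lies flat, the stem stands upright and the gripper is clear.

**Disagreements and gaps:** the top camera placed things 2 to 3 mm away from the wrist camera, so I used the wrist camera's readings. I did not measure the other objects again at the end; no contact with them was seen or felt.

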